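# Ease the gift-box clamp by one ratchet notch

### The arm

A 6-joint arm with a two-finger parallel gripper is mounted at the origin on a cart in front of the work surface, level with it; the furniture and walls round the work are solid. World frame = base frame: x ahead of the robot, y to its left, z up, the work surface at z = 0. Lengths are in m, angles in degrees, forces in N, time in s.
With the tool pointing down it reaches from about 0.35 to 0.875 m from the base axis. Payload 15.5 kg.
Tool frame: the origin (TCP) lies at the very end of the fingers, on their centre line; the grasp point (between the pads) lies 19 mm behind it; z points along the fingers, y is the line along which they close (so a half turn about z gives the same grasp; the last joint's range is limited). The gripper opens to 85 mm and grips with 20 to 120 N. Pads are 22 mm wide; open, the fingers measure 114 mm over their backs; the gripper's body (76 mm by 85 mm) begins 54 mm behind the grasp point. The pads swing forward as they close: fully open they stand 13 mm farther back than shut.
Start: joints at [-78.008, 28.281, 77.091, -0, 74.628, -5.472], TCP at [0.188, -0.596, 0.231] pointing down, gripper open.
Joint ranges: [-166.48, 166.48], [-47.26, 123.95], [12.59, 153.08], [-70.14, 250.14], [6.76, 159.57], [-176.63, 176.63]. Speed limits (degrees/s): [108.29, 108.29, 147.25, 172.46, 172.46, 172.46].

### API

Orientations are given as a 3x3 rotation matrix whose columns are the frame's x, y, z axes.
In Python, from workcell import monitor, vision, r, find_in, cut_out gives the robot as it stands.
- The arm moves only by the tool move_arm, never from a script. Its argument "commands" is a list that holds one entry, the list of rows, each a list of 4 numbers: the shift along the tool's x, y, z in mm, then the turn about the tool's z in degrees. A call has exactly 8 rows; each row shifts and turns the commanded pose from where the row before left it, along the tool's axes as they then stand; what a row does not reach is not made up. A row lasts 1/8 s, in which the tool goes at most 62.5 mm and 10.7 degrees, less where a joint would pass 70% of its speed; a pose out of reach is approached as far as the arm can. A call is refused whole if a number of a shift passes 62.5 or a number of a turn 10.7, either way. A call with a gripper value outside its range is refused whole. "jaw" is the closure in counts, from 0 (fully open) to 255 (shut), set as the call begins (left out, the last holds). The fingers move at their own pace and stop on an object; "grip_force" is the grip in N (left out, the last holds). Time passes only in rows, so rows that do not move let the fingers close, or fill a call up. It gives the time, the measured TCP pose, the force, the opening and the grip force at its end, in the units of the state.
- monitor.get_obs(): the state, without advancing time (a new reading comes with each control period).
- vision.read_camera(name): name is "side" or "top" or "wrist"; returns a dict with "image" (480x640x3 uint8, red, green, blue), "fx", "fy", "cx", "cy" (pixels), "world_to_cam" (4x4, takes a point from world to camera coordinates). Camera axes: x right, y up, looking along -z (the intrinsics and any distortion apply to the point x, -y, -z); pixel columns grow to the right and rows downward; lengths in m; the calibration is good to about 2 mm. A picture is of the moment at which its call begins. There is no depth.
- r.hand_in(): hands the job in; it is judged then, once.
Trained networks look in the newest picture that a camera, given by its name, has taken for a name from the list of things; names that differ only in an ending like _2 or _b are one class to them, and where a whole thing is asked for, a point or a joint stands for the part that bears it (a point fixed in the world has none). Each returns a list of dicts, best first, with "confidence" (0 to 1); they miss things now and then, are a little off and sometimes report something else, mostly with a low value. They report only what shows in the picture. A call takes as long as a camera call.
- find_in(camera, query): "at" ([column, row] in pixels, amid what is visible of it).
- cut_out(camera, query): "mask" (480x640 bool, what is visible of it) and "at" ([column, row] in pixels, amid what is visible of it).
The state is a dict: "time": time; "joint_pos": joint angles; "joint_vel": joint speeds; "tau": joint torques, N m; "eef_pos": TCP position; "eef_rot": TCP orientation; "force": force on the tool from outside, world axes, zero at the start; "wrist_torque": the same for the moment, N m; "finger_gap": opening from 0.0 (shut) to 1.0 (fully open); "grip_force": force on a finger pad.
Only numpy, scipy, OpenCV 4.12 (cv2) and the standard library are available. Lean on these libraries where they do the work, as an engineer would, in place of code of your own. Each camera call takes 0.05 s, during which the arm holds its last target. There are 200 camera calls.

### The job

The glue on the gift box in the bench clamp has set, so ease the clamp by one notch, with fingertip pushes only: push the pawl's thumb lever over so that the pawl lifts out of the ratchet wheel and stays up, push the star wheel backward (its top towards the box) by one notch, then push the lever back so that the pawl drops to the bottom of the next notch and locks the wheel there. Leave the box lying in the clamp and the marker, scissors and ribbon spool where they are.

Things in the scene. Friction and masses are not known exactly. Their poses are not given: they have to be found in the camera images.
- box_clamp: Fixed bench clamp for glued boxes, 410 mm long. Origin on the bench under the wheel's axis; x away from the robot along that axis, y left along the bed, z up. In y: gear housing (-37 to 37, behind the wheel, 142 mm high), jaw on a toothed rack (85 to 111, 81 high), gift box, fence (256 to 294, 80 high). Nothing but the pawl's lever is higher than 185 mm.
- wheel_axis (a point): Axis in the middle of the star wheel, 105 mm above the bench, 45 mm in front of the clamp's origin. Six 10 mm spokes, 60 degrees apart, end in black 20 mm balls centred 70 mm from the axis; hub 46 mm. On the same shaft, 2 to 16 mm behind the origin: ratchet wheel, 96 mm diameter, 12 saw teeth 10 mm deep.
- spoke_knob (a point): Centre of the 20 mm ball on the star's upper spoke, which leans about 20 degrees right (clamp -y) of straight up at the start; it turns with the wheel. The next spoke to the right is nearly level: shut fingers fit down from above at the right of the ball, tips to 45 mm above the axis, and push it left (clamp +y), backward.
- ratchet_wheel (a joint): Turn of the wheel, rad: positive tightens (top to the right, jaw 20 mm per rad to the box), negative is backward. At 0 a tooth bears on the pawl; starts at 0 to 0.06. Locks at 0, -0.524 (one notch), -1.047. Left just short of a lock (-0.45), the pawl drops right in; beyond it (-0.55) its nose stays on the tooth crest. Pawl down: no backward turn. Pawl up: 3.5 N at a ball turns it, friction holds it.
- pawl (a joint): Lift of the pawl, rad: 0 seated in a notch, about 0.23 with its nose on a tooth crest, clear of all teeth above 0.28, 1.33 resting on its stop. Held by its weight alone: let go below about 0.7 it falls back on the wheel, above that it tips over to the stop and stays up. Well under 1 N at its grip moves it.
- pawl_pivot (a point): Middle of the pawl's hinge pin, which runs along clamp x: 61 mm left (y) of the wheel's axis, 123 mm above the bench, 9 mm behind the clamp's origin. The nose points from it to the right onto the upper left of the ratchet wheel.
- pawl_knob (a point): Centre of the steel cross grip (16 mm round, 28 mm long in x) on the pawl's thumb lever (8 mm rod), 80 mm from the pivot, 12 mm behind the origin in x. Pawl down: lever leans 38 degrees right of straight up, grip 186 mm above the bench; on the stop: 38 left. Push left (clamp +y) to lift, right to drop. A tip moving level at 174 mm clears ratchet (153) and raised nose (167).
- gift_box: Kraft gift box with window lid, 234 x 145 x 62 mm, loose on the clamp's 12 mm high bed between jaw and fence with about 2 mm play. Origin at the centre of its underside, long side along its x.
- marker: Marker pen, 135 x 17 x 16 mm, lying in front of the clamp; origin at its middle on the underside. To be left alone.
- scissors: Red-handled scissors, 199 x 87 x 9 mm, lying to the right of the clamp; origin near their middle on the underside. To be left alone.
- ribbon_spool: Spool of red ribbon, 72 mm across and 32 mm high, lying behind the clamp's gear housing; origin by the spool on the underside. To be left alone.

How it is judged (in metres and radians):
On the way, in this order (a step that is already met when the one before it is completed fails the run):
1. the pawl is lifted clear of the ratchet wheel, the wheel not yet turned back (value of joint pawl above 0.4 rad and value of joint ratchet_wheel above -0.15 rad), for 0.1 s.
2. with the pawl up, the wheel is turned back about one notch (value of joint pawl above 0.3 rad and value of joint ratchet_wheel between -0.6 and -0.28 rad), for 0.1 s.
At the end, for the whole second after the job is handed in: The pawl lies in the notch next to the one it started in: pawl below 0.14 rad, wheel between 0.28 and 0.55 rad backward of zero (one notch is 0.524; the rest is play between tooth and pawl), both at rest, and the gift box, marker, scissors and ribbon spool within 20 mm of where they were (value of joint pawl below 0.14 rad and value of joint ratchet_wheel between -0.55 and -0.28 rad and velocity of joint ratchet_wheel between -0.05 and 0.05 rad/s and velocity of joint pawl between -0.05 and 0.05 rad/s and distance of each of gift_box, marker, scissors, ribbon_spool from where it was at the start of the episode below 0.02 m); the robot touches nothing.
It fails at once if the gift box is shifted or lifted more than 20 mm (distance of gift_box from where it was at the start of the episode above 0.02 m).
It fails at once if marker moved more than 20 mm (distance of marker from where it was at the start of the episode above 0.02 m).
It fails at once if scissors moved more than 20 mm (distance of scissors from where it was at the start of the episode above 0.02 m).
It fails at once if ribbon spool moved more than 20 mm (distance of ribbon_spool from where it was at the start of the episode above 0.02 m).
It also fails if it takes over 51 s, if anything falls off the work surface, if the arm or the gripper's body presses on something with over 40 N, if the wrist force passes 120 N, or if a joint passes its speed limit or range.

## Working session

There is one attempt and no reset: what is moved stays moved. The work goes in short steps, Python scripts to look and compute and a tool call to move; the robot and the scene stay as the last step left them, time stands still between calls to the robot, and variables do not carry over. Pictures are saved under pics/ and viewed, at most 12 in all, crops included, and the job is handed in when it is done.

Besides the shell and the picture viewer there is one more tool, called after ">>>" as a command line: name --argument value ..., lists and objects as JSON in quotes. move_arm: Moves the arm, as the interface text tells. Its arguments: {"type":"object","properties":{"commands":{"type":"array","items":{"type":"array","items":{"type":"array","items":{"type":"number"}}}},"jaw":{"type":"number"},"grip_force":{"type":"number"}},"required":["commands"]}

```bash
mkdir -p pics; cat > h.py <<'E'
import numpy as np, cv2
from workcell import monitor, vision, r, find_in, cut_out
def cam(n,save=None):
    c=vision.read_camera(n)
    if save: cv2.imwrite('pics/'+save,c['image'][:,:,::-1])
    return c
def proj(c,P):
    P=np.atleast_2d(P); W=np.array(c['world_to_cam'])
    q=P@W[:3,:3].T+W[:3,3]
    return np.c_[c['cx']+c['fx']*q[:,0]/-q[:,2], c['cy']+c['fy']*(-q[:,1])/-q[:,2]]
E
python3 - <<'E'
from h import *
o=monitor.get_obs(); print(o['time'],o['eef_pos'],o['eef_rot'],o['finger_gap'],o['force'])
for n in ['side','top','wrist']:
    c=cam(n,n+'0.png'); W=np.array(c['world_to_cam']); print(n,'pos',-W[:3,:3].T@W[:3,3], c['fx'],[k for k in c])
    for q in ['box_clamp','wheel_axis','spoke_knob','pawl_pivot','pawl_knob','gift_box','marker','scissors','ribbon_spool']:
        print(q,[(np.round(d['at']).tolist(),round(d['confidence'],2)) for d in find_in(n,q)[:2]])
E
```

```text
0.0 [ 0.18750406 -0.59583011  0.23070291] [[ 9.53899751e-01  3.00125318e-01 -2.43666192e-04]
 [ 3.00125393e-01 -9.53899044e-01  1.16715856e-03]
 [ 1.17860886e-04 -1.18648267e-03 -9.99999289e-01]] 1.0005839602939663 [-0.40714725 -0.2261655   0.11632028]
side pos [0.31209173 0.55520974 0.58693605] 464.20340954676163 ['image', 'fx', 'fy', 'cx', 'cy', 'world_to_cam']
box_clamp [([312.0, 280.0], 0.73)]
wheel_axis [([313.0, 278.0], 0.95)]
spoke_knob [([289.0, 300.0], 0.63), ([366.0, 238.0], 0.61)]
pawl_pivot [([315.0, 275.0], 0.84)]
pawl_knob [([340.0, 223.0], 0.85)]
gift_box [([291.0, 300.0], 0.78)]
marker [([381.0, 354.0], 0.79)]
scissors [([389.0, 242.0], 0.63)]
ribbon_spool [([294.0, 239.0], 0.61)]
top pos [ 0.37776593 -0.11610336  1.07668667] 556.6431573285175 ['image', 'fx', 'fy', 'cx', 'cy', 'world_to_cam']
box_clamp [([348.0, 256.0], 0.65), ([272.0, 336.0], 0.32)]
wheel_axis [([345.0, 258.0], 0.92)]
spoke_knob []
pawl_pivot [([347.0, 260.0], 0.96)]
pawl_knob [([352.0, 259.0], 0.75)]
gift_box [([264.0, 238.0], 0.93)]
marker [([272.0, 336.0], 0.9)]
scissors [([441.0, 290.0], 0.79)]
ribbon_spool [([393.0, 195.0], 0.57)]
wrist pos [ 0.26755848 -0.56938041  0.37322173] 379.4001406600482 ['image', 'fx', 'fy', 'cx', 'cy', 'world_to_cam']
box_clamp []
wheel_axis []
spoke_knob []
pawl_pivot []
pawl_knob []
gift_box []
marker []
scissors []
ribbon_spool []
```

View pics/top0.png

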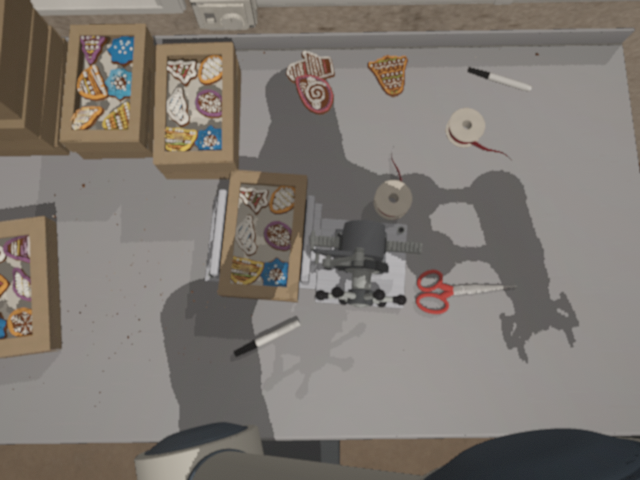

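View pics/side0.png

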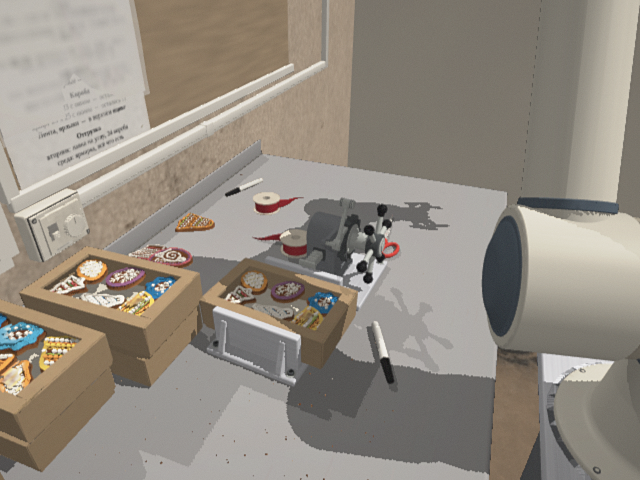

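```bash
python3 - <<'E'
import cv2,numpy as np
t=cv2.imread('pics/top0.png')[165:315,200:420]; s=cv2.imread('pics/side0.png')[190:290,280:410]
a=cv2.resize(t,(528*3//2,540),interpolation=cv2.INTER_CUBIC); a=cv2.resize(t,(792,540),interpolation=cv2.INTER_CUBIC)
cv2.imwrite('pics/t1.png',a)
cv2.imwrite('pics/s1.png',cv2.resize(s,(780,600),interpolation=cv2.INTER_CUBIC))
E
```

```text
(no output)
```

View pics/t1.png

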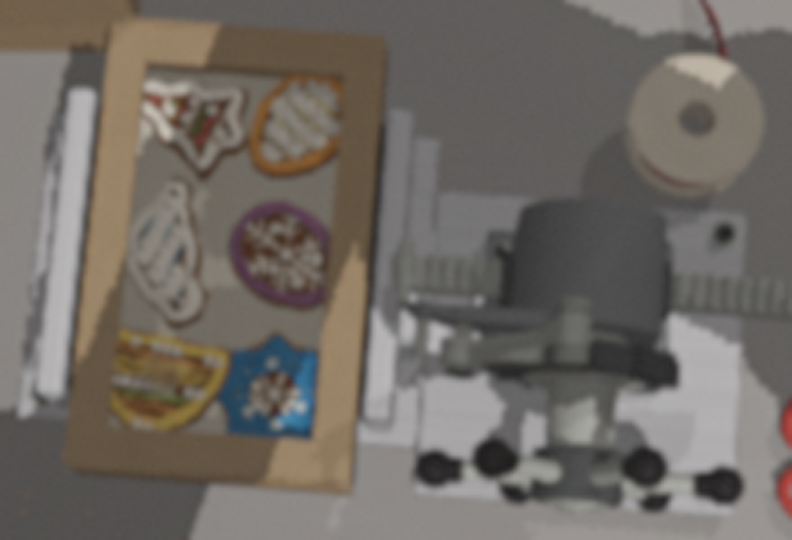

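View pics/s1.png

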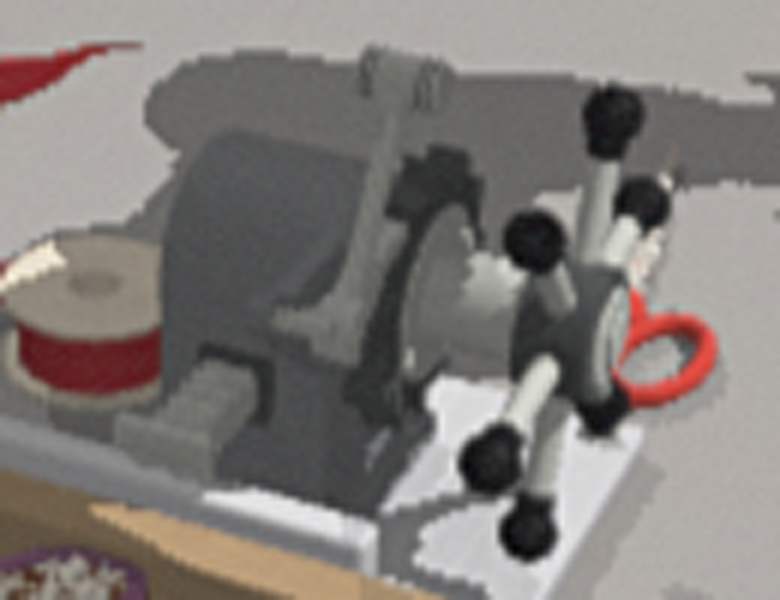

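```bash
cat >> h.py <<'E'
def ball(k,th): # k-th spoke, lean angle to right deg
    a=np.radians(th+60*k); return np.array([-.045,-.07*np.sin(a),.105+.07*np.cos(a)])
def grip(p): # pawl lift rad
    a=np.radians(38)-p; return np.array([.012,.061-.08*np.sin(a),.123+.08*np.cos(a)])
def toW(q,P):
    c,s=np.cos(q[2]),np.sin(q[2]); P=np.atleast_2d(P)
    return np.c_[q[0]+c*P[:,0]-s*P[:,1], q[1]+s*P[:,0]+c*P[:,1], P[:,2]]
E
python3 - <<'E'
from h import *
from scipy.optimize import least_squares
T=cam('top');S=cam('side')
tp=[(1,(399.4,299.7)),(0,(378.9,294.7)),(-1,(337.2,292.5)),(-2,(321.4,295))]
sp=[(0,(382,210.3)),(1,(386.8,223.8)),(-1,(369,230)),(-2,(361.8,267)),(3,(368,277.8))]
def f(q,full=False):
    e=[proj(c,toW(q,ball(k,q[3])))[0]-uv for c,l in((T,tp),(S,sp)) for k,uv in l]
    e+=[proj(T,toW(q,grip(0)))[0]-(359.7,250.5), proj(S,toW(q,grip(0)))[0]-(347.2,203)]
    return np.array(e) if full else np.ravel(e)
s=least_squares(f,[.45,-.17,0,20],loss='soft_l1'); q=s.x
print(q,np.degrees(q[2])); print(f(q,True).round(1))
for P in [ball(0,q[3]),ball(1,q[3]),ball(-1,q[3]),grip(0),grip(1.33),grip(.7)]: print(toW(q,P).round(4))
print(monitor.get_obs()['time'])
E
```

```text
[ 0.51597331 -0.19629447 -0.09476793 21.71666614] -5.4298023474967705
[[ 1.5 -0.7]
 [ 0.3 -0.9]
 [-0.6 -1.5]
 [-0.7 -1.2]
 [ 0.6 -1.4]
 [ 0.7 -0.1]
 [ 0.3  0.1]
 [ 0.   0.1]
 [ 0.3  0.7]
 [-0.6  5.4]
 [ 0.4  0.2]]
[[ 0.4687 -0.2178  0.17  ]]
[[ 0.4646 -0.261   0.1151]]
[[ 0.4753 -0.1489  0.1599]]
[[ 0.529  -0.1857  0.186 ]]
[[ 0.5384 -0.0874  0.1859]]
[[ 0.534  -0.1338  0.2029]]
1.6
```

>>> move_arm --commands '[[[0, 0, -2, -9.6], [0, 0, -2, -9.6], [0, 0, -2, -9.6], [0, 0, -2, -9.6], [0, 0, -2, -9.6], [0, 0, -2, -9.6], [0, 0, -2, -9.5], [0, 0, 0, 0]]]' --jaw 255 --grip_force 20

```text
time: 2.6
eef_pos: [0.1876, -0.5963, 0.2454]
eef_rot: [[0.095, 0.995, 0.0], [0.995, -0.095, -0.0], [-0.0, 0.0, -1.0]]
force: [0.6, 0.1, 0.7]
finger_gap: -0.001
grip_force: 0.0
```

>>> move_arm --commands '[[[15, 10, 0, 0], [30, 25, 0, 0], [30, 25, 0, 0], [30, 25, 0, 0], [30, 25, 0, 0], [30, 25, 0, 0], [30, 25, 0, 0], [20, 15, 0, 0]]]'

```text
time: 3.6
eef_pos: [0.3834, -0.3964, 0.2453]
eef_rot: [[0.097, 0.995, 0.0], [0.995, -0.097, 0.0], [0.0, 0.0, -1.0]]
force: [-0.2, -0.9, 0.4]
finger_gap: 0.005
grip_force: 0.0
```

```bash
cat >> h.py <<'E'
Q=np.array([.5160,-.1963,-.0948])
def cl():
    o=monitor.get_obs(); p=np.array(o['eef_pos']); d=p-[Q[0],Q[1],0]; c,s=np.cos(Q[2]),np.sin(Q[2])
    R=np.array(o['eef_rot'])
    print('t',o['time'],'clamp xyz mm',(1e3*np.array([c*d[0]+s*d[1],-s*d[0]+c*d[1],d[2]])).round(1),'yaw of tool x rel clamp y',np.degrees(np.arctan2(R[1,0],R[0,0])-Q[2]-np.pi/2).round(2),'F',np.round(o['force'],2),o['finger_gap'],'q6',o['joint_pos'][5])
E
python3 -c "from h import *;cl()"
```

```text
t 3.6 clamp xyz mm [-113.1 -211.8  245.3] yaw of tool x rel clamp y -0.12 F [-0.18 -0.88  0.42] 0.005008251219411337 q6 -46.62513155309469
```

>>> move_arm --commands '[[[15, 10, 0, 0], [30, 20, 0, 0], [30, 20, 0, 0], [30, 20, 0, 0], [30, 20, 0, 0], [25, 20, 0, 0], [20, 10, 0, 0], [10, 5, 0, 0]]]'

```text
time: 4.6
eef_pos: [0.5249, -0.2203, 0.2452]
eef_rot: [[0.095, 0.995, -0.0], [0.995, -0.095, 0.0], [0.0, -0.0, -1.0]]
force: [1.0, 0.4, 0.5]
finger_gap: -0.001
grip_force: 0.0
```

```bash
python3 - <<'E'
from h import *
cl(); im=[]
for n in ('side','top'):
    c=cam(n); m=c['image'][:,:,::-1].copy()
    print(n,proj(c,[monitor.get_obs()['eef_pos']]).round(1),proj(c,toW(Q,grip(0))).round(1))
    a=m[170:290,270:430] if n=='side' else m[190:310,280:440]
    im.append(cv2.resize(a,(400,300),interpolation=cv2.INTER_CUBIC))
c=cam('wrist'); m=c['image'][:,:,::-1].copy(); print(proj(c,toW(Q,grip(0))).round(1))
im.append(cv2.resize(m,(400,300)))
o=np.zeros((600,800,3),np.uint8); o[:300,:400]=im[0];o[:300,400:]=im[1];o[300:,:400]=im[2]
cv2.imwrite('pics/a.png',o)
E
```

```text
t 4.6 clamp xyz mm [ 11.1 -23.  245.2] yaw of tool x rel clamp y -0.03 F [0.99 0.36 0.53] -0.0012022913310647345 q6 -23.316841905982514
side [[356.6 167.3]] [[347.6 203.2]]
top [[385.2 251.8]] [[359.1 255.9]]
[[321.4 204.6]]
```

View pics/a.png

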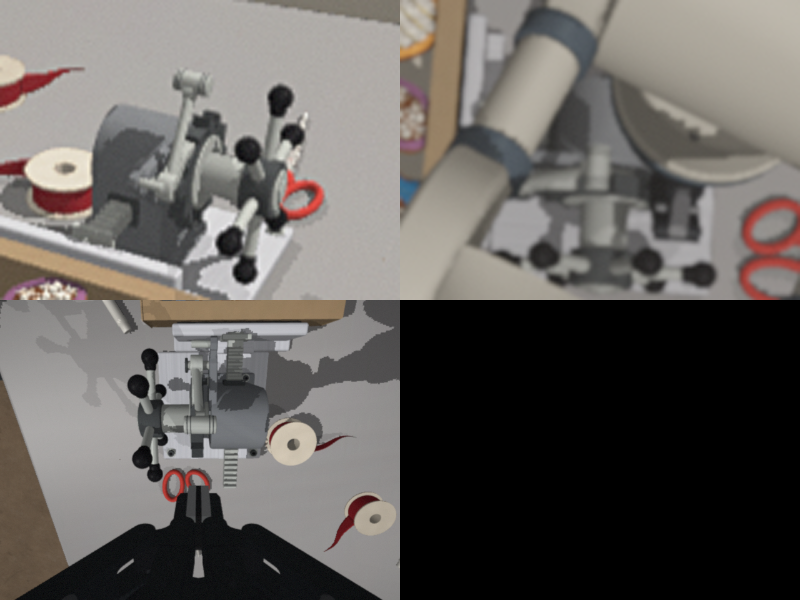

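>>> move_arm --commands '[[[0, 0, 10, 0], [0, 0, 15, 0], [0, 0, 15, 0], [0, 0, 15, 0], [0, 0, 10, 0], [0, 0, 5, 0], [0, 0, 0, 0], [0, 0, 0, 0]]]'

```text
time: 5.75
eef_pos: [0.5248, -0.2215, 0.1757]
eef_rot: [[0.095, 0.996, 0.001], [0.996, -0.095, -0.0], [-0.0, 0.001, -1.0]]
force: [0.4, -0.1, 0.1]
finger_gap: -0.002
grip_force: 0.0
```

```bash
python3 - <<'E'
from h import *
cl(); im=[]
for n in ('side','wrist'):
    c=cam(n); m=c['image'][:,:,::-1].copy()
    a=m[170:290,290:410] if n=='side' else m[80:380,170:470]
    im.append(cv2.resize(a,(400,400),interpolation=cv2.INTER_CUBIC))
cv2.imwrite('pics/b.png',np.hstack(im))
E
```

```text
t 5.75 clamp xyz mm [ 11.2 -24.3 175.7] yaw of tool x rel clamp y 0.0 F [ 0.39 -0.05  0.06] -0.0017282127101550936 q6 -23.458803121721477
```

View pics/b.png

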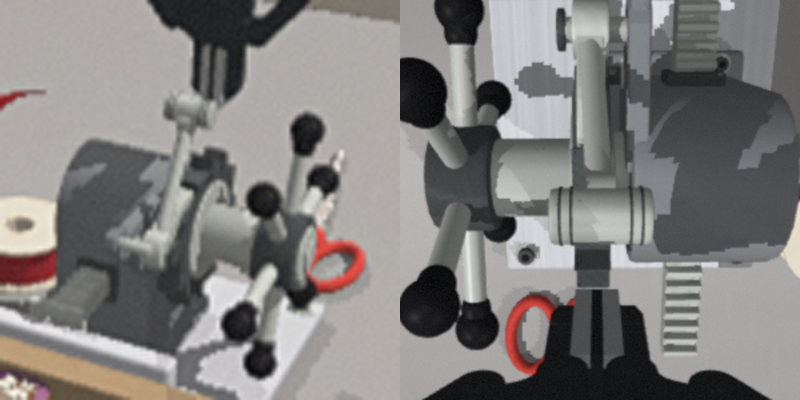

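>>> move_arm --commands '[[[8, 0, 0, 0], [8, 0, 0, 0], [8, 0, 0, 0], [8, 0, 0, 0], [8, 0, 0, 0], [8, 0, 0, 0], [8, 0, 0, 0], [8, 0, 0, 0]]]'

```text
time: 6.85
eef_pos: [0.5307, -0.1572, 0.1753]
eef_rot: [[0.095, 0.996, -0.0], [0.996, -0.095, 0.0], [0.0, -0.0, -1.0]]
force: [-0.4, -0.3, 0.3]
finger_gap: -0.0
grip_force: 0.0
```

>>> move_arm --commands '[[[6, 0, 0, 0], [6, 0, 0, 0], [6, 0, 0, 0], [6, 0, 0, 0], [6, 0, 0, 0], [5, 0, 0, 0], [3, 0, 0, 0], [0, 0, 0, 0]]]'

```text
time: 7.85
eef_pos: [0.5343, -0.1197, 0.1753]
eef_rot: [[0.094, 0.996, -0.0], [0.996, -0.094, 0.0], [0.0, -0.0, -1.0]]
force: [-0.2, -0.0, -0.2]
finger_gap: -0.001
grip_force: 0.0
```

```bash
python3 - <<'E'
from h import *
cl(); im=[]
for n in ('side','wrist'):
    c=cam(n); m=c['image'][:,:,::-1].copy(); print(n,proj(c,toW(Q,grip(1.33))).round())
    a=m[170:290,290:410] if n=='side' else m[40:340,170:470]
    im.append(cv2.resize(a,(400,400),interpolation=cv2.INTER_CUBIC))
cv2.imwrite('pics/c.png',np.hstack(im))
E
```

```text
t 7.85 clamp xyz mm [ 10.9  78.  175.3] yaw of tool x rel clamp y 0.01 F [-0.17 -0.03 -0.24] -0.0006328658957466321 q6 -13.458262799991779
side [[325. 227.]]
wrist [[323. 257.]]
```

View pics/c.png

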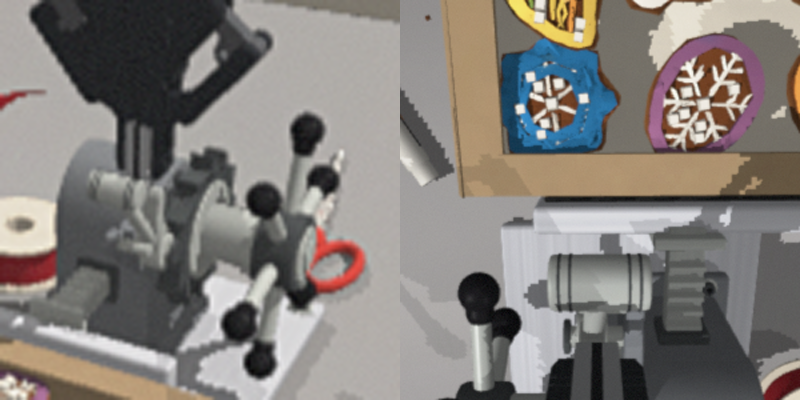

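>>> move_arm --commands '[[[-4, 0, 0, 0], [0, 0, -15, 0], [0, 0, -25, 0], [0, 0, -25, 0], [-15, -5, 0, 0], [-25, -10, 0, 0], [-25, -10, 0, 0], [-25, -10, 0, 0]]]'

```text
time: 8.95
eef_pos: [0.4895, -0.2113, 0.2402]
eef_rot: [[0.095, 0.995, -0.0], [0.995, -0.095, 0.0], [0.0, -0.0, -1.0]]
force: [0.5, -0.7, 0.7]
finger_gap: -0.003
grip_force: 0.0
```

>>> move_arm --commands '[[[-20, -10, 0, 0], [-15, -10, 0, 0], [-6, -1, 0, 0], [0, 0, 15, 0], [0, 0, 25, 0], [0, 0, 25, 0], [0, 0, 18, 0], [0, 0, 5, 0]]]'

```text
time: 9.95
eef_pos: [0.4653, -0.2479, 0.1506]
eef_rot: [[0.094, 0.996, -0.002], [0.996, -0.094, 0.002], [0.001, -0.002, -1.0]]
force: [0.5, 0.8, 0.6]
finger_gap: -0.001
grip_force: 0.0
```

```bash
python3 - <<'E'
from h import *
cl(); im=[]
for n in ('side','wrist'):
    c=cam(n); m=c['image'][:,:,::-1].copy(); print(n,proj(c,toW(Q,ball(0,21.7))).round(1), [(np.round(d['at'],1),d['confidence']) for d in find_in(n,'spoke_knob')[:6]])
    cv2.imwrite(f'pics/d_{n}.png',m)
    a=m[170:290,310:430] if n=='side' else m[80:380,170:470]
    im.append(cv2.resize(a,(400,400),interpolation=cv2.INTER_CUBIC))
cv2.imwrite('pics/d.png',np.hstack(im))
E
```

```text
t 9.95 clamp xyz mm [-45.6 -56.1 150.6] yaw of tool x rel clamp y 0.04 F [0.5  0.79 0.62] -0.0010876615752602886 q6 -29.152966496140714
side [[382.6 208.9]] [(array([366.7, 238. ]), 0.96)]
wrist [[321.2 270.6]] [(array([364.4, 156.1]), 0.79)]
```

View pics/d.png

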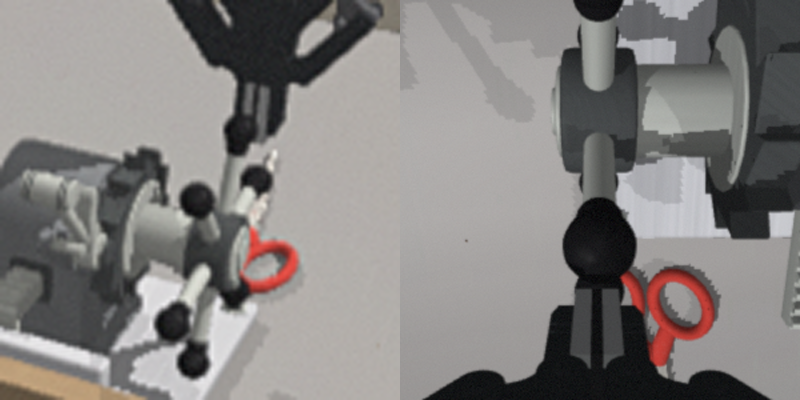

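>>> move_arm --commands '[[[4, 0, 0, 0], [4, 0, 0, 0], [4, 0, 0, 0], [4, 0, 0, 0], [4, 0, 0, 0], [4, 0, 0, 0], [4, 0, 0, 0], [3, 0, 0, 0]]]'

```text
time: 11.15
eef_pos: [0.4687, -0.2179, 0.1524]
eef_rot: [[0.095, 0.996, 0.0], [0.996, -0.095, -0.0], [-0.0, 0.0, -1.0]]
force: [0.4, -3.8, 3.4]
finger_gap: 0.004
grip_force: 2.0
```

>>> move_arm --commands '[[[2, 0, 0, 0], [2, 0, 0, 0], [1, 0, 0, 0], [1, 0, 0, 0], [1, 0, 0, 0], [1, 0, 0, 0], [1, 0, 0, 0], [0, 0, 0, 0]]]'

```text
time: 12.15
eef_pos: [0.4695, -0.209, 0.1522]
eef_rot: [[0.095, 0.996, -0.0], [0.996, -0.095, 0.0], [0.0, -0.0, -1.0]]
force: [-0.6, -3.0, 1.5]
finger_gap: 0.002
grip_force: 1.2
```

```bash
python3 - <<'E'
from h import *
cl()
c=cam('side','e_side.png'); m=c['image'][:,:,::-1]
g=m.max(2); b=(g<48).astype(np.uint8)
for th in (24,21.7,0,-2,-4,-6,-8): print(th,[proj(c,toW(Q,ball(k,th)))[0].round(1).tolist() for k in (0,1,-1,-2,3)])
cv2.imwrite('pics/e.png',cv2.resize(m[180:290,330:420],(490,600),interpolation=cv2.INTER_CUBIC))
E
```

```text
t 12.15 clamp xyz mm [-45.1 -17.1 152.2] yaw of tool x rel clamp y -0.0 F [-0.59 -2.98  1.48] 0.0017345497084306758 q6 -25.23251445432391
24 [[383.0, 208.8], [387.4, 224.8], [369.8, 228.7], [361.8, 265.9], [367.9, 278.7]]
21.7 [[382.6, 208.9], [387.5, 223.7], [369.3, 230.1], [361.8, 267.1], [368.3, 278.5]]
0 [[378.2, 212.4], [387.2, 214.8], [365.1, 244.0], [362.7, 275.5], [372.7, 273.6]]
-2 [[377.7, 213.0], [387.1, 214.2], [364.8, 245.3], [362.9, 276.1], [373.2, 272.9]]
-4 [[377.3, 213.6], [386.9, 213.6], [364.5, 246.7], [363.1, 276.6], [373.6, 272.2]]
-6 [[376.8, 214.3], [386.8, 213.0], [364.2, 248.0], [363.3, 277.1], [374.0, 271.5]]
-8 [[376.3, 215.0], [386.6, 212.4], [363.9, 249.3], [363.5, 277.5], [374.4, 270.7]]
```

View pics/e.png

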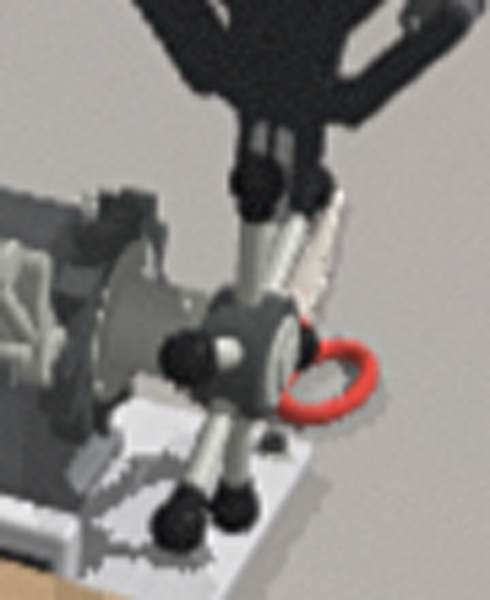

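>>> move_arm --commands '[[[1, 0, 0, 0], [1, 0, 0, 0], [0, 0, 0, 0], [-2, 0, 0, 0], [-8, 0, 0, 0], [0, 0, -20, 0], [0, 0, -35, 0], [0, 0, -35, 0]]]'

```text
time: 13.2
eef_pos: [0.4684, -0.2174, 0.2431]
eef_rot: [[0.095, 0.995, -0.001], [0.995, -0.095, 0.001], [0.0, -0.001, -1.0]]
force: [0.3, -0.2, -0.6]
finger_gap: 0.001
grip_force: 0.0
```

>>> move_arm --commands '[[[20, 7, 0, 0], [25, 9, 0, 0], [25, 9, 0, 0], [25, 9, 0, 0], [25, 9, 0, 0], [25, 9, 0, 0], [20, 4, 0, 0], [8, 1, 0, 0]]]'

```text
time: 14.2
eef_pos: [0.542, -0.0498, 0.2421]
eef_rot: [[0.094, 0.996, -0.0], [0.996, -0.094, 0.0], [0.0, -0.0, -1.0]]
force: [0.4, -0.1, 1.0]
finger_gap: -0.003
grip_force: 0.0
```

```bash
python3 - <<'E'
from h import *
cl()
c=cam('side','f_side.png'); m=c['image'][:,:,::-1]
for n,th in (('g133',grip(1.33)),):print(proj(c,toW(Q,th)))
print([d['at'] for d in find_in('side','pawl_knob')])
cv2.imwrite('pics/f.png',cv2.resize(m[190:290,310:410],(600,600),interpolation=cv2.INTER_CUBIC))
E
```

```text
t 14.2 clamp xyz mm [ 12.  148.3 242.1] yaw of tool x rel clamp y 0.04 F [ 0.44 -0.08  1.04] -0.0026576387050482124 q6 -6.152263855021545
[[324.89308983 227.15846665]]
[[330.2, 230.3]]
```

View pics/f.png

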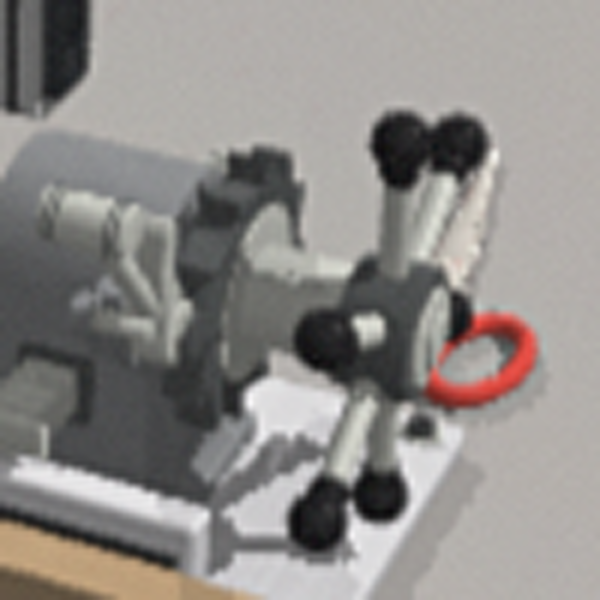

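>>> move_arm --commands '[[[0, 0, 15, 0], [0, 0, 20, 0], [0, 0, 20, 0], [0, 0, 11, 0], [-5, 0, 0, 0], [-6, 0, 0, 0], [-6, 0, 0, 0], [-6, 0, 0, 0]]]'

```text
time: 15.3
eef_pos: [0.5399, -0.0738, 0.1767]
eef_rot: [[0.095, 0.995, 0.001], [0.995, -0.095, -0.0], [-0.0, 0.001, -1.0]]
force: [0.0, 0.8, -0.1]
finger_gap: -0.003
grip_force: 0.4
```

>>> move_arm --commands '[[[-6, 0, 0, 0], [-6, 0, 0, 0], [-6, 0, 0, 0], [-6, 0, 0, 0], [-6, 0, 0, 0], [-5, 0, 0, 0], [-5, 0, 0, 0], [-4, 0, 0, 0]]]'

```text
time: 16.3
eef_pos: [0.5355, -0.1173, 0.1763]
eef_rot: [[0.095, 0.995, -0.0], [0.995, -0.095, 0.0], [0.0, -0.0, -1.0]]
force: [0.3, 0.5, 1.1]
finger_gap: 0.001
grip_force: 0.0
```

```bash
python3 -c "from h import *;cl()"
```

```text
t 16.3 clamp xyz mm [ 11.9  80.5 176.3] yaw of tool x rel clamp y -0.01 F [0.25 0.47 1.08] 0.0008861716341888921 q6 -13.159759208052321
```

>>> move_arm --commands '[[[-3, 0, 0, 0], [-3, 0, 0, 0], [-3, 0, 0, 0], [-3, 0, 0, 0], [-3, 0, 0, 0], [-3, 0, 0, 0], [-3, 0, 0, 0], [-3, 0, 0, 0]]]'

```text
time: 17.3
eef_pos: [0.5332, -0.1411, 0.1763]
eef_rot: [[0.095, 0.996, -0.0], [0.996, -0.095, 0.0], [0.0, -0.0, -1.0]]
force: [-0.7, 0.7, 0.1]
finger_gap: 0.001
grip_force: 0.0
```

>>> move_arm --commands '[[[0, 0, 0, 0], [6, 0, 0, 0], [10, 0, 0, 0], [0, 0, -20, 0], [0, 0, -30, 0], [0, 0, -30, 0], [0, 0, -30, 0], [0, 0, 0, 0]]]'

```text
time: 18.3
eef_pos: [0.5358, -0.1245, 0.2884]
eef_rot: [[0.094, 0.996, 0.004], [0.996, -0.094, -0.001], [-0.001, 0.004, -1.0]]
force: [0.3, 0.3, -0.7]
finger_gap: -0.0
grip_force: 0.0
```

```bash
python3 - <<'E'
from h import *
cl()
c=cam('side','g_side.png'); m=c['image'][:,:,::-1]
for p in (0,.05,.1,.15,.25): print(p,proj(c,toW(Q,grip(p))))
cv2.imwrite('pics/g.png',cv2.resize(m[190:290,310:410],(600,600),interpolation=cv2.INTER_CUBIC))
E
```

```text
t 18.3 clamp xyz mm [ 12.9  73.3 288.4] yaw of tool x rel clamp y 0.03 F [ 0.31  0.34 -0.7 ] -0.00024922317885036786 q6 -13.906860549758436
0 [[347.6148916  203.18247174]]
0.05 [[346.99346858 202.75490059]]
0.1 [[346.33843863 202.42779694]]
0.15 [[345.6510152  202.20329624]]
0.25 [[344.18443774 202.06952755]]
```

View pics/g.png

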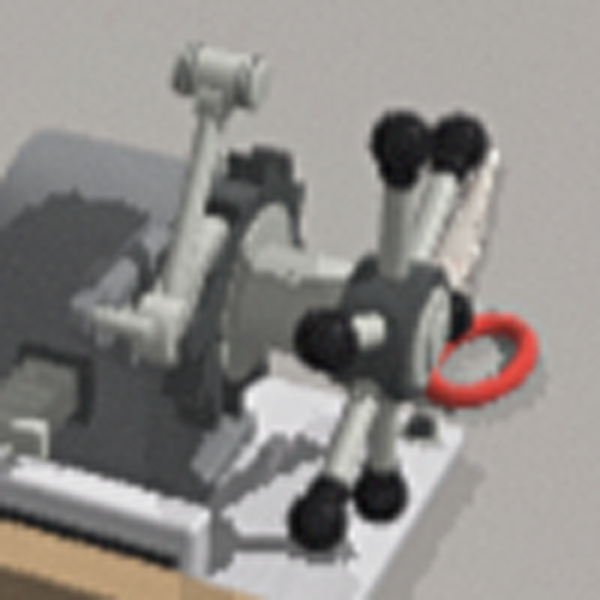

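```bash
python3 - <<'E'
import cv2,numpy as np
a=cv2.imread('pics/side0.png',0);b=cv2.imread('pics/g_side.png',0)
U=lambda i:cv2.resize(i,None,fx=8,fy=8,interpolation=cv2.INTER_CUBIC)
t=U(a[194:212,338:356]);s=U(b[186:220,330:364])
r=cv2.matchTemplate(s,t,cv2.TM_CCOEFF_NORMED);_,v,_,l=cv2.minMaxLoc(r);print(v,np.array(l)/8-8)
# fixed part for control
t=U(a[255:275,395:415]);s=U(b[247:283,387:423])
r=cv2.matchTemplate(s,t,cv2.TM_CCOEFF_NORMED);_,v,_,l=cv2.minMaxLoc(r);print(v,np.array(l)/8-8)
E
```

```text
0.5329543352127075 [-0.25  -0.375]
0.9309655427932739 [0. 0.]
```

```bash
python3 -c "from h import *;print(r.hand_in())"
```

```text
the job is handed in; nothing more can be done
None
```

The clamp is eased by about one notch: I lifted the pawl, turned the star wheel back about 26° (0.46 rad), and dropped the pawl back in, reading about 0.04 rad in the side camera. I handed the job in at about 18 s with the arm clear of everything. The hand-in gave no verdict, and I did not re-measure the gift box, marker, scissors or ribbon spool at the end.

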